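# Square a carton into the measuring corner

## Robot

A 7-joint arm with a two-finger parallel gripper is mounted at the origin on the work surface. World frame = base frame: x ahead of the robot, y to its left, z up, the work surface at z = 0. Lengths are in m, angles in rad, forces in N, time in s.
With the tool pointing down it reaches from about 0.425 to 0.875 m from the base axis. Payload 4.7 kg.
Tool frame: the origin (TCP) lies midway between the tips of the shut fingers; the grasp point (between the pads) lies 19 mm behind it; z points along the fingers, y is the direction in which the jaws open and shut (so a half turn about z gives the same grasp; the last joint's range is limited). The gripper opens to 87 mm and grips with 3 to 60 N. Pads are 19 mm wide; open, the fingers measure 117 mm over their backs; the gripper's body (75 mm by 190 mm) begins 51 mm behind the grasp point.
Start: joints at [1.334, 0.321, -0.07, 1.45, 0.023, 1.371, -0.057], TCP at [0.161, -0.63, 0.223] pointing down, gripper open.
Joint ranges: [-2.86, 2.86], [-0.3, 2.09], [-1.38, 1.24], [0.06, 2.45], [-1.56, 4.7], [0.09, 2.05], [-2.69, 2.69]. Speed limits (rad/s): [2.57, 2.57, 3.14, 3.14, 3.14, 3.14, 3.14].

## Interface

Orientations are given as a rotation vector (axis times angle).
In Python, from bench import get_state, cams, job gives the robot as it stands.
- The arm moves only by the shell command python3 -m inch 'ROWS' [FORCE]. ROWS is text: rows parted by semicolons, each of 7 numbers parted by spaces: the shift along the tool's x, y, z in mm, then the turn, a rotation vector about the tool's x, y, z in rad, then the opening in per cent of the stroke, from 0 (shut) to 100 (fully open). A call has 1 to 20 rows; each row shifts and turns the pose as measured when the row begins, along the tool's axes as they then stand; what a row does not reach is not made up. A row lasts 1/10 s, in which the tool goes at most 50 mm and 8.59 degrees, less where a joint would pass 70% of its speed; a pose out of reach is approached as far as the arm can. A call with a gripper value outside its range is refused whole. The fingers move at their own pace and stop on an object; FORCE is the grip in N (left out, the last holds). Time passes only in rows, so rows that do not move let the fingers close. It gives the time, the measured TCP pose, the force and the opening at its end, in the units of the state.
- get_state(): the state, without advancing time (a new reading comes with each control period).
- cams.get_image(name): name is "side" or "top" or "wrist"; returns the picture (420x560x3 uint8, red, green, blue); there is no depth.
- cams.camera_info(name): a dict with "intrinsics" (3x3 intrinsics, pixels), "eye" and "orientation" of the camera in the world; the wrist camera has in their place "mount" (4x4, takes a point from camera to tool coordinates, whose origin is the TCP and whose axes are the flange's). Camera axes: x right, y down, z forward; pixel columns grow to the right and rows downward; lengths in m; the calibration is good to about 2 mm. The wrist camera is an equidistant fisheye: a pixel r from the principal point sees the ray r / f radians off the axis. A picture is of the moment at which its call begins: read the wrist's pose just before it. camera_info takes no time and is no camera call.
- job.close_job(): hands the job in, once; it reports no verdict.
The state is a dict: "time": time; "joint_positions": joint angles; "qd": joint speeds; "joint_torque": joint torques, N m; "position": TCP position; "tool_rot": TCP orientation; "ft_force": force on the tool from outside, world axes, zero at the start; "torque": the same for the moment, N m; "grip_width": opening from 0.0 (shut) to 1.0 (fully open).
Only numpy, scipy, OpenCV 4.12 (cv2) and the standard library are available. Lean on these libraries where they do the work, as an engineer would, in place of code of your own. Each camera call takes 0.05 s, during which the arm holds its last target.

## Task

Push the carton with the red tape across the bench into the corner of the yellow rails, so that one long side lies flush against the long rail and one end is up against the short stop, then take the hand away. Push it only, keeping it flat on the bench: do not pick it up or tip it, and leave the green-taped carton and everything else on the bench where they stand.

Things in the scene. Friction and masses are not known exactly. Their poses are not given: they have to be found in the camera images.
- carton_mid (a point): Centre of the closed brown cardboard carton with a red tape band, about 0.3 to 0.55 kg. It measures 95 (its x) by 140 (its y, the long side, along which the tape runs) by 60 mm high, and stands on the bench, so this point is 30 mm above its underside. It slides freely.
- rails: Yellow L-shaped squaring rails, fixed, 40 mm high, 20 mm thick. Origin: inner corner at bench level. The long rail's inner face is the plane x = 0, running 520 mm from the corner towards -y; the short stop's inner face is the plane y = 0, running 130 mm towards -x. The carton goes on the -x, -y side. x points roughly away from the robot, y to its left. A 3 mm foot lies outside the rails.
- home (a point): Where the carton's centre is when it is home in the corner: 47.5 mm from the long rail's face and 70 mm from the short stop's, 30 mm above the bench (x, y = -47.5, -70 mm in the frame of the rails; same axes).
- other_mid (a point): Centre of the other carton, with a green tape band, same size and make, 30 mm above its underside. Leave it alone. The two cartons change places from run to run.
- pot_mid (a point): Lidded stainless pot, 128 mm across, 146 mm high with its lid handle; point 65 mm above its foot. Leave it alone.
- tape_mid (a point): Yellowish roll of packing tape lying flat, 100 mm across, 48 mm high; its centre. Leave it alone.
- shaker_mid (a point): Upright aluminium shaker, 58 mm across, 85 mm high; its centre. Leave it alone.
- bowl_mid (a point): Small stainless bowl, 120 mm across, 50 mm high; point 25 mm above its foot. Leave it alone.
- spoon_grip (a point): Handle of a spoon lying on the bench to the left of the rails, roughly along the robot's x, about 190 mm long. Leave it alone.
There are look-alikes about, which are no part of the job. What is shaped like the part that bears carton_mid but pink or white is not meant.

How it is judged:
At the end, for the whole second after the job is handed in: The red-taped carton lies flat and still in the corner: its centre within 5 mm of home both ways (long side on the long rail, end on the short stop), square to the rails within 0.04 rad (x of carton_mid in the frame of rails between -0.0525 and -0.043 m and y of carton_mid in the frame of rails between -0.075 and -0.065 m and angle between the y axis of carton_mid and the y axis of rails, either way round below 0.04 rad and angle between carton_mid's own z axis and vertical below 0.05 rad and height (world z) of carton_mid below 0.034 m and linear speed of carton below 0.01 m/s); the robot touches nothing.
It fails at once if the carton is lifted (more than 10 mm) or tipped (more than 0.2 rad) (height (world z) of carton_mid above 0.04 m or angle between carton_mid's own z axis and vertical above 0.2 rad).
It fails at once if the green-taped carton or another bystander is moved more than 20 mm (distance of any of other_mid, pot_mid, tape_mid, shaker_mid, bowl_mid, spoon_grip from where it was at the start of the episode above 0.02 m).
It also fails if it takes over 64 s, if anything falls off the work surface, if the arm or the gripper's body presses on something with over 40 N, if the wrist force passes 120 N, or if a joint passes its speed limit or range.

## Working session

There is one attempt and no reset: what is moved stays moved. The work goes in short steps, Python scripts to look and compute and a shell command to move; the robot and the scene stay as the last step left them, time stands still between calls to the robot, and variables do not carry over. Pictures are saved under pics/ and viewed, and the job is handed in when it is done.

```bash
mkdir -p pics; ls; python3 - <<'E'
from bench import get_state,cams,job
import cv2
s=get_state();print(s['time'],s['position'],s['tool_rot'],s['grip_width'])
for n in ("side","top","wrist"):
    cv2.imwrite(f"pics/a_{n}.png",cams.get_image(n)[:,:,::-1]); print(n,cams.camera_info(n))
E
```

```text
pics
0.0 [ 0.1611173  -0.62911269  0.22143418] [-3.11497918e+00 -3.92744724e-01  5.96358567e-04] 0.9989122677270331
side {'intrinsics': array([[469.51543992,   0.        , 275.74482341],
       [  0.        , 469.51543992, 212.20789405],
       [  0.        ,   0.        ,   1.        ]]), 'eye': array([-0.13483208,  1.17626992,  0.89114403]), 'orientation': array([-0.62508537,  2.48898271, -1.39352868])}
top {'intrinsics': array([[532.5082508 ,   0.        , 274.752569  ],
       [  0.        , 532.5082508 , 218.45467079],
       [  0.        ,   0.        ,   1.        ]]), 'eye': array([ 0.18537054, -0.01351966,  1.78979504]), 'orientation': array([-2.12657133,  2.12688063, -0.21423812])}
wrist {'intrinsics': array([[325.1922621 ,   0.        , 280.24990675],
       [  0.        , 325.1922621 , 210.24911084],
       [  0.        ,   0.        ,   1.        ]]), 'mount': array([[-1.45827916e-03, -9.70862627e-01, -2.39632286e-01,
         6.53102792e-02],
       [ 9.99998791e-01, -1.54514394e-03,  1.74622183e-04,
         9.85008203e-05],
       [-5.39800527e-04, -2.39631742e-01,  9.70863707e-01,
        -1.61365051e-01],
       [ 0.00000000e+00,  0.00000000e+00,  0.00000000e+00,
         1.00000000e+00]])}
```

View pics/a_top.png

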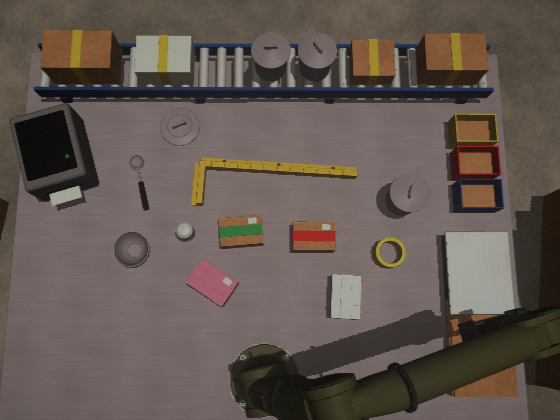

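View pics/a_side.png

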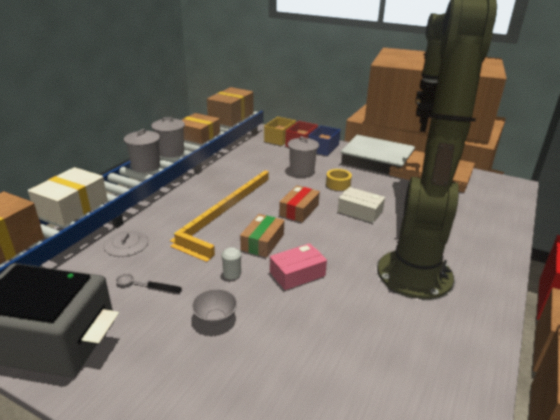

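```bash
cat > h.py <<'E'
import numpy as np,cv2
from bench import get_state,cams,job
from scipy.spatial.transform import Rotation as R
def ray(n,uv,z):
    i=cams.camera_info(n);M=R.from_rotvec(i['orientation']).as_matrix()
    uv=np.atleast_2d(uv).astype(float);K=i['intrinsics']
    d=np.c_[(uv-K[:2,2])/K[0,0],np.ones(len(uv))]@M.T
    e=i['eye'];return e+d*((z-e[2])/d[:,2])[:,None]
def comps(n,img,lo,hi,amin=60,box=None):
    h=cv2.cvtColor(img,cv2.COLOR_RGB2HSV);m=cv2.inRange(h,lo,hi)
    c,_=cv2.findContours(m,cv2.RETR_EXTERNAL,cv2.CHAIN_APPROX_NONE)
    return [x for x in c if cv2.contourArea(x)>amin],m
E
python3 - <<'E'
from h import *
im=cv2.imread('pics/a_top.png')[:,:,::-1].copy()
for nm,lo,hi,z in (("yellow",(18,120,80),(32,255,255),.04),("red",(0,200,100),(4,255,255),.06),("green",(50,100,50),(85,255,255),.06),("brown",(5,120,80),(16,255,255),.06)):
    for c in comps("top",im,lo,hi)[0]:
        r=cv2.minAreaRect(c); b=cv2.boxPoints(r); w=ray("top",b,z)
        print(nm,cv2.contourArea(c),np.round(r[0]),np.round(ray("top",r[0],z),3)[0],np.round(w[:,:2],3).tolist())
cv2.imwrite('pics/crop.png',cv2.resize(im[140:330,120:420,::-1],None,fx=2.6,fy=2.6,interpolation=cv2.INTER_CUBIC))
E
```

```text
yellow 664.0 [390. 252.] [ 0.41  -0.417  0.04 ] [[0.459, -0.37], [0.459, -0.467], [0.362, -0.463], [0.362, -0.367]]
yellow 1592.0 [270. 168.] [ 0.698 -0.016  0.04 ] [[0.722, 0.28], [0.835, -0.288], [0.673, -0.312], [0.564, 0.247]]
yellow 1089.0 [476. 128.] [ 0.844 -0.733  0.04 ] [[0.894, -0.663], [0.894, -0.81], [0.795, -0.802], [0.795, -0.656]]
yellow 314.5 [373.  57.] [ 1.107 -0.385  0.04 ] [[1.177, -0.367], [1.179, -0.402], [1.039, -0.402], [1.037, -0.367]]
yellow 285.0 [163.  53.] [1.118 0.365 0.04 ] [[1.048, 0.381], [1.19, 0.38], [1.189, 0.348], [1.047, 0.349]]
yellow 319.0 [456.  51.] [ 1.132 -0.682  0.04 ] [[1.202, -0.664], [1.205, -0.7], [1.063, -0.7], [1.06, -0.664]]
yellow 337.5 [76. 48.] [1.136 0.673 0.04 ] [[1.065, 0.69], [1.211, 0.691], [1.209, 0.655], [1.062, 0.655]]
green 366.0 [241. 230.] [0.478 0.08  0.06 ] [[0.489, 0.15], [0.5, 0.013], [0.468, 0.01], [0.456, 0.147]]
brown 1101.0 [486. 381.] [-0.001 -0.695  0.06 ] [[-0.046, -0.595], [0.045, -0.6], [0.044, -0.797], [-0.046, -0.789]]
brown 72.5 [455. 340.] [ 0.125 -0.605  0.06 ] [[0.134, -0.582], [0.142, -0.624], [0.11
[... 1025 characters left out ...]
766], [0.795, -0.656]]
brown 507.0 [386.  57.] [ 1.095 -0.426  0.06 ] [[1.162, -0.398], [1.165, -0.454], [1.029, -0.453], [1.027, -0.398]]
brown 533.5 [360.  58.] [ 1.095 -0.335  0.06 ] [[1.162, -0.305], [1.164, -0.363], [1.029, -0.363], [1.026, -0.306]]
brown 846.0 [474.  51.] [ 1.12  -0.737  0.06 ] [[1.187, -0.692], [1.194, -0.782], [1.053, -0.781], [1.046, -0.692]]
brown 892.0 [438.  51.] [ 1.121 -0.611  0.06 ] [[1.19, -0.564], [1.197, -0.657], [1.053, -0.656], [1.046, -0.565]]
brown 1027.0 [95. 49.] [1.123 0.596 0.06 ] [[1.055, 0.647], [1.198, 0.648], [1.192, 0.544], [1.048, 0.544]]
brown 1032.5 [56. 48.] [1.124 0.734 0.06 ] [[1.195, 0.792], [1.195, 0.686], [1.054, 0.676], [1.054, 0.78]]
```

View pics/crop.png

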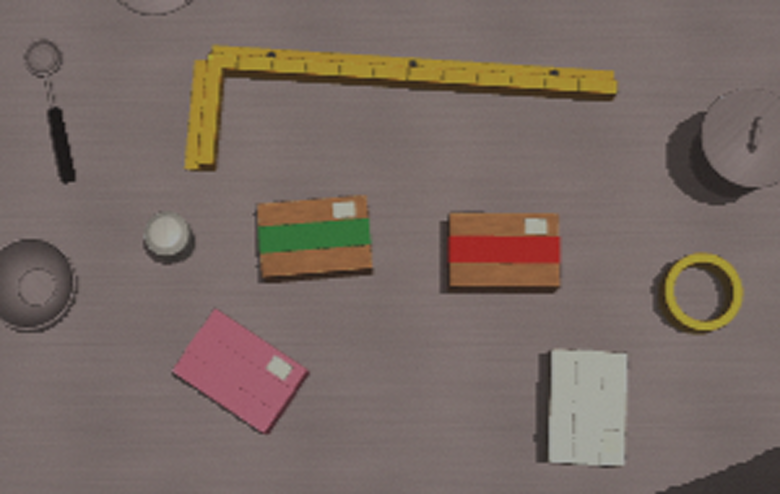

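View pics/a_wrist.png

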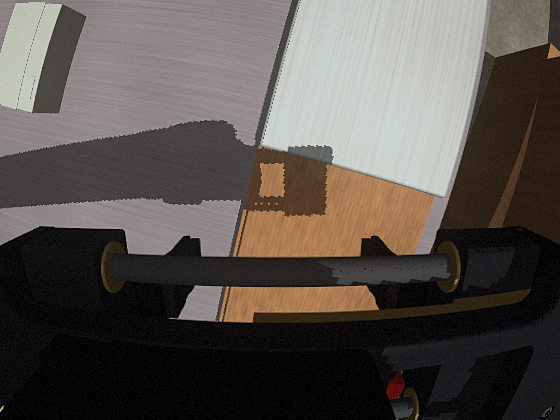

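```bash
cat >> h.py <<'E'
def rail():
    im=cv2.imread('pics/a_top.png')[:,:,::-1].copy()
    cs,m=comps("top",im,(18,120,80),(32,255,255))
    c=[x for x in cs if cv2.contourArea(x)>1300][0]
    mm=np.zeros(m.shape,np.uint8);cv2.drawContours(mm,[c],-1,255,-1)
    L=[(u,np.nonzero(mm[:,u])[0].max()+.5) for u in range(218,348)]
    S=[(np.nonzero(mm[v])[0].max()+.5,v) for v in range(184,200)]
    out=[]
    for P in (L,S):
        w=ray("top",np.array(P),0)[:,:2].astype(np.float32)
        vx,vy,x0,y0=cv2.fitLine(w,cv2.DIST_HUBER,0,.001,.001).ravel()
        out.append((np.array([vx,vy],float),np.array([x0,y0],float)))
    (d1,p1),(d2,p2)=out
    t=np.linalg.solve(np.c_[d1,-d2],p2-p1);O=p1+t[0]*d1
    ey=d1*np.sign(d1[1]);ex=np.array([ey[1],-ey[0]])
    return O,ex,ey,d2
E
python3 - <<'E'
from h import *
O,ex,ey,d2=rail();print("corner",O,"ex",ex,"ey",ey,"short dir",d2)
print("home",O-.0475*ex-.07*ey,"yaw",np.arctan2(-ey[0],ey[1]))
for n,z in(("a_top",.06),("a_side",.06)):
    im=cv2.imread(f'pics/{n}.png')[:,:,::-1].copy();k=n[2:]
    h=cv2.cvtColor(im,cv2.COLOR_RGB2HSV)
    m=cv2.inRange(h,(0,200,80),(4,255,255))|cv2.inRange(h,(174,200,80),(180,255,255))
    for c in cv2.findContours(m,0,1)[0]:
        if cv2.contourArea(c)>60:
            r=cv2.minAreaRect(c);print(n,r[0],np.round(ray(k,cv2.boxPoints(r),z)[:,:2],3).tolist(),ray(k,r[0],z))
for nm,p,z in(("rail end side",(268,174),.04),("rail corner outer side",(177,236),.04)): print(nm,ray("side",p,z))
E
```

```text
corner [0.71587918 0.20827374] ex [ 0.99795461 -0.0639269 ] ey [0.0639269  0.99795461] short dir [ 0.99807018 -0.06209593]
home [0.66400146 0.14145344] yaw -0.06397051786351969
a_side (554.5, 262.0) [[-0.344, -0.308], [-0.369, -0.322], [-0.371, -0.052], [-0.35, -0.04]] [[-0.35882776 -0.17061134  0.06      ]]
rail end side [[ 0.65594633 -0.28893796  0.04      ]]
rail corner outer side [[0.70177847 0.23060697 0.04      ]]
```

```bash
cat >> h.py <<'E'
def go(p,yaw):
    """tool-axis shift (mm) to world p, and turn to tool pointing down with tool x at yaw"""
    s=get_state();M=R.from_rotvec(s['tool_rot']).as_matrix()
    T=np.array([[np.cos(yaw),np.sin(yaw),0],[np.sin(yaw),-np.cos(yaw),0],[0,0,-1]]).astype(float)
    print("t",s['time'],"pos",np.round(s['position'],4),"yaw",round(float(np.arctan2(M[1,0],M[0,0])),4),"F",np.round(s['ft_force'],1),"q",np.round(s['joint_positions'],2))
    print("shift now",np.round(M.T@(np.array(p)-s['position'])*1000,1),"after turn",np.round(T.T@(np.array(p)-s['position'])*1000,1),"turn",np.round(R.from_matrix(M.T@T).as_rotvec(),3))
def W(x,y,z):
    O,ex,ey,_=rail();q=O+x*ex+y*ey;return [q[0],q[1],z]
def inrail():
    O,ex,ey,_=rail();s=get_state();d=s['position'][:2]-O;print("tcp in rail frame mm",np.round(1000*np.array([d@ex,d@ey]),1),"z",s['position'][2])
E
python3 - <<'E'
from h import *
go([.392,-.161,.2],-.064)
E
python3 -m inch '0 0 0 0 0 0.11 100;0 0 0 0 0 0.11 100;0 0 0 0 0 0.1 100;0 0 0 0 0 0 100'
python3 -c "
from h import *
go([.392,-.161,.2],-.064)"
```

```text
t 0.15 pos [ 0.1612 -0.6293  0.2217] yaw 0.2508 F [ 0.2 -0.1  0.2] q [ 1.33  0.32 -0.07  1.45  0.02  1.37 -0.06]
shift now [ 339.8 -396.3   22.3] after turn [ 200.4 -482.1   21.7] turn [-0.001  0.     0.315]
time: 0.55
position: [0.1608, -0.6283, 0.2197]
tool_rot: [-3.134, 0.127, 0.002]
ft_force: [0.1, -0.0, 0.5]
grip_width: 1.0
t 0.55 pos [ 0.1608 -0.6283  0.2197] yaw -0.0809 F [ 0.1 -0.   0.5] q [ 1.3   0.32 -0.03  1.45  0.01  1.37 -0.38]
shift now [ 192.7 -484.4   21.6] after turn [ 200.8 -481.1   19.7] turn [-0.005  0.002 -0.017]
```

```bash

python3 -m inch '13 -34 0 0 0 0 100;13 -34 0 0 0 0 100;13 -34 0 0 0 0 100;13 -34 0 0 0 0 100;13 -34 0 0 0 0 100;13 -34 0 0 0 0 100;13 -34 0 0 0 0 100;13 -34 0 0 0 0 100;13 -34 0 0 0 0 100;13 -34 0 0 0 0 100;13 -34 0 0 0 0 100;13 -34 0 0 0 0 100;13 -34 0 0 0 0 100;0 0 0 0 0 0 100'
python3 -c "
from h import *
go([.392,-.161,.2],-.064)"
```

```text
time: 1.95
position: [0.3632, -0.1807, 0.2178]
tool_rot: [-3.138, 0.069, 0.008]
ft_force: [-0.3, -0.5, 0.3]
grip_width: 1.002
t 1.95 pos [ 0.3632 -0.1807  0.2178] yaw -0.0438 F [-0.3 -0.5  0.3] q [ 0.91 -0.2  -0.45  1.99 -0.09  1.34 -1.12]
shift now [ 28.  -20.9  17.7] after turn [ 27.4 -21.5  17.8] turn [-0.002  0.005  0.02 ]
```

```bash

python3 -m inch '11 -10 10 0 0 0.02 100;11 -10 20 0 0 0 100;0 0 30 0 0 0 100;0 0 30 0 0 0 100;0 0 0 0 0 0 100'
python3 -c "
from h import *
go([.389,-.161,.025],-.064)"
```

```text
time: 2.45
position: [0.387, -0.1631, 0.1266]
tool_rot: [3.138, -0.081, -0.004]
ft_force: [-0.2, -0.1, -0.2]
grip_width: 1.0
t 2.45 pos [ 0.387  -0.1631  0.1266] yaw -0.0516 F [-0.2 -0.1 -0.2] q [ 0.88 -0.09 -0.52  2.09 -0.04  1.13 -1.24]
shift now [  2.1  -2.5 101.6] after turn [  1.9  -2.2 101.6] turn [0.003 0.002 0.012]
```

```bash

python3 -m inch '0 -2 25 0 0 0.01 100;0 0 25 0 0 0 100;0 0 0 0 0 0 100'
python3 -c "
from h import *
go([.389,-.161,.025],-.064)
cv2.imwrite('pics/b_side.png',cams.get_image('side')[:,:,::-1])"
```

```text
time: 2.75
position: [0.3882, -0.1639, 0.0786]
tool_rot: [3.135, -0.094, 0.001]
ft_force: [-0.7, -0.2, 0.2]
grip_width: 0.998
t 2.75 pos [ 0.3882 -0.1639  0.0786] yaw -0.0598 F [-0.7 -0.2  0.2] q [ 0.88 -0.02 -0.53  2.14 -0.01  1.01 -1.29]
shift now [ 0.5 -3.3 53.6] after turn [ 0.6 -3.  53.6] turn [ 0.005 -0.001  0.004]
```

View pics/b_side.png

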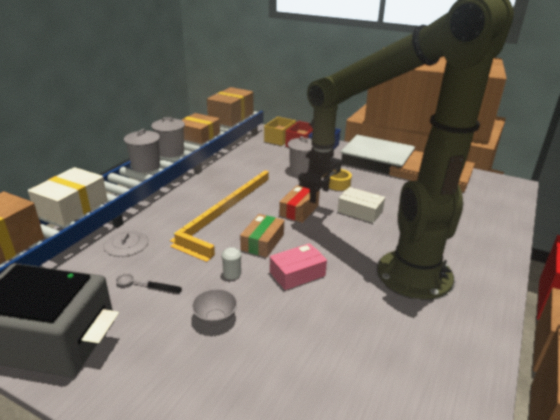

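```bash

python3 -m inch '0 -3 20 0 0 0 100;0 0 20 0 0 0 100;0 0 14 0 0 0 100;0 0 0 0 0 0 100'
python3 -c "
from h import *
go([.389,-.161,.025],-.064);inrail()
cv2.imwrite('pics/c_wrist.png',cams.get_image('wrist')[:,:,::-1])"
```

```text
time: 3.2
position: [0.3962, -0.1667, 0.0336]
tool_rot: [3.126, -0.094, 0.022]
ft_force: [-0.2, 0.6, 0.5]
grip_width: 0.999
t 3.2 pos [ 0.3962 -0.1667  0.0336] yaw -0.06 F [-0.2  0.6  0.5] q [ 0.86  0.06 -0.54  2.18  0.05  0.9  -1.34]
shift now [-7.6 -5.4  8.4] after turn [-7.5 -5.3  8.6] turn [ 0.014 -0.015  0.004]
tcp in rail frame mm [-295.1 -394.7] z 0.033627103930537416
```

View pics/c_wrist.png

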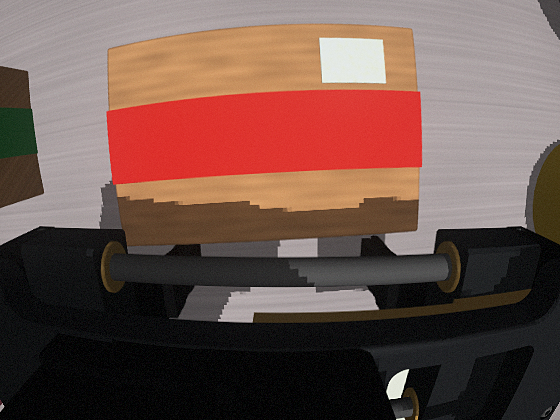

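```bash

python3 -m inch '0 -4 6 -0 0 0 100;0 -4 6 0 0 0 100;4 0 0 0.014 -0.01 0 100;5 0 0 0 0 0 100;5 0 0 0 0 0 100;5 0 0 0 0 0 100;5 0 0 0 0 0 100;8 0 0 0 0 0 100;8 0 0 0 0 0 100;8 0 0 0 0 0 100;8 0 0 0 0 0 100'
python3 -c "
from h import *
go(W(-.12,-.385,.025),-.064);inrail()
cv2.imwrite('pics/d_wrist.png',cams.get_image('wrist')[:,:,::-1])"
```

```text
time: 4.35
position: [0.4581, -0.1642, 0.0255]
tool_rot: [3.137, -0.096, 0.008]
ft_force: [-2.2, 0.0, 0.4]
grip_width: 1.001
t 4.35 pos [ 0.4581 -0.1642  0.0255] yaw -0.0614 F [-2.2  0.   0.4] q [ 0.8   0.21 -0.55  2.05  0.14  0.91 -1.46]
shift now [113.5  -2.9   1.1] after turn [113.5  -3.2   0.5] turn [ 0.002 -0.005  0.003]
tcp in rail frame mm [-233.5 -388.2] z 0.025512716047395072
```

View pics/d_wrist.png

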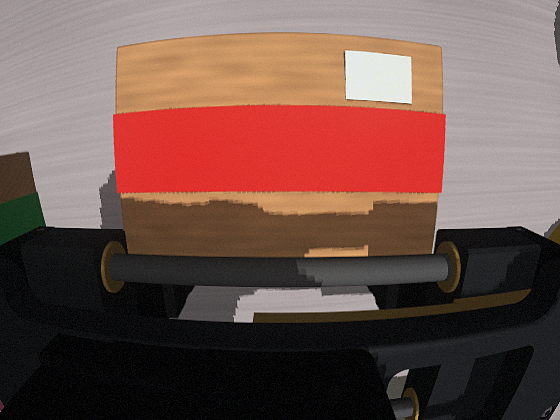

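Carton squared on both fingertips and centred (spans 115–445 px). Continue.

```bash

python3 -m inch '10 0 0 0 0 0 100;10 0 0 0 0 0 100;10 0 0 0 0 0 100;10 0 0 0 0 0 100;10 0 0 0 0 0 100;10 0 0 0 0 0 100;10 0 0 0 0 0 100;10 0 0 0 0 0 100;10 0 0 0 0 0 100;10 0 0 0 0 0 100'
python3 -c "
from h import *
go(W(-.105,-.385,.025),-.064);inrail()
cv2.imwrite('pics/e_wrist.png',cams.get_image('wrist')[:,:,::-1])"
```

```text
time: 5.4
position: [0.5679, -0.1708, 0.0259]
tool_rot: [3.138, -0.097, 0.01]
ft_force: [-3.7, -0.3, -0.3]
grip_width: 1.0
t 5.4 pos [ 0.5679 -0.1708  0.0259] yaw -0.0619 F [-3.7 -0.3 -0.3] q [ 0.68  0.42 -0.52  1.79  0.25  0.99 -1.57]
shift now [18.4 -2.7  1. ] after turn [18.4 -2.8  0.9] turn [ 0.002 -0.007  0.002]
tcp in rail frame mm [-123.4 -387.8] z 0.025852279755180018
```

View pics/e_wrist.png

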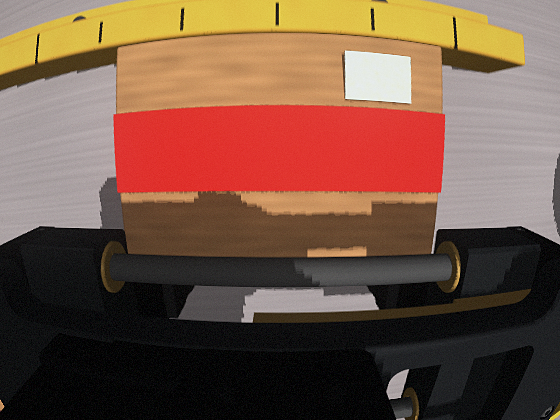

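Near the rail, square. Close the last ~18 mm gently.

```bash

for i in 1; do python3 -m inch '4 0 0 0 0 0 100;4 0 0 0 0 0 100;3 0 0 0 0 0 100;2 0 0 0 0 0 100;0 0 0 0 0 0 100'; done
python3 -c "
from h import *
inrail()"
python3 -m inch '2 0 0 0 0 0 100;2 0 0 0 0 0 100'
python3 -c "
from h import *
inrail()"
```

```text
time: 5.95
position: [0.5731, -0.1707, 0.0251]
tool_rot: [3.14, -0.102, -0.024]
ft_force: [0.8, -0.1, -0.5]
grip_width: 0.997
tcp in rail frame mm [-118.2 -387.3] z 0.02514840611696105
time: 6.15
position: [0.5731, -0.1707, 0.025]
tool_rot: [3.14, -0.103, -0.039]
ft_force: [-9.3, 2.3, 7.0]
grip_width: 0.999
tcp in rail frame mm [-118.3 -387.3] z 0.025045135137631742
```

```bash

python3 -c "
from h import *
cv2.imwrite('pics/f_wrist.png',cams.get_image('wrist')[:,:,::-1])
im=cams.get_image('top');cv2.imwrite('pics/f_top.png',cv2.resize(im[140:330,120:420,::-1],None,fx=2.6,fy=2.6,interpolation=cv2.INTER_CUBIC))
go(W(-.105,-.385,.025),-.064)"
```

```text
t 6.25 pos [ 0.5731 -0.1707  0.025 ] yaw -0.0658 F [-8.5  1.7  6.4] q [ 0.66  0.45 -0.51  1.75  0.26  1.03 -1.58]
shift now [13.3 -2.3 -0.3] after turn [13.3 -2.3  0. ] turn [ 0.001  0.025 -0.002]
```

View pics/f_wrist.png

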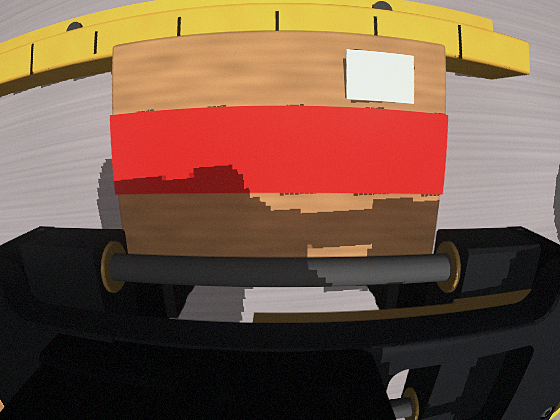

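View pics/f_top.png

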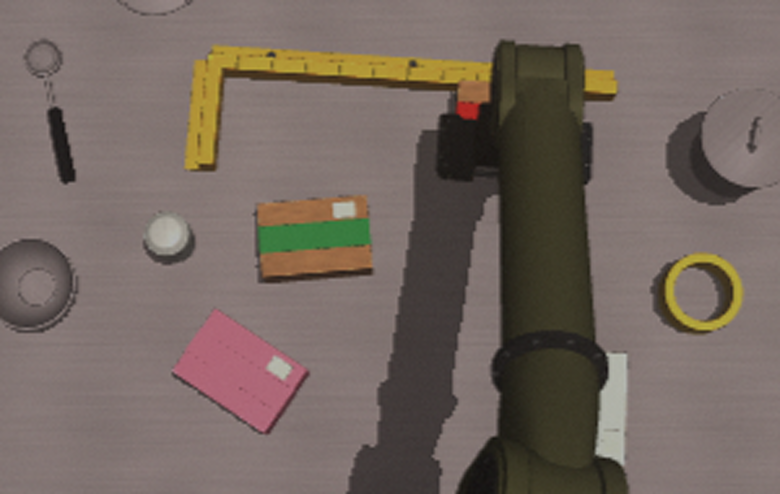

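```bash

python3 -m inch '-5 0 0 0 0.02 0 100;-10 0 0 0 0 0 100;-20 0 0 0 0 0 100;-5 0 -30 0 0 0 60;0 0 -40 0 0 0 30;0 0 -40 0 0 0 30;0 0 -30 0 0 0 30;0 0 0 0 0 0 30'
python3 -c "
from h import *
O,ex,ey,_=rail()
im=cams.get_image('top');cv2.imwrite('pics/g_top0.png',im[:,:,::-1])
for nm,uv,z in (('pot',(409,196),.13),('tape',(390,252),.048)):
  p=ray('top',uv,z)[0][:2]-O;print(nm,p@ex,p@ey)
go(W(-.047,-.50,.15),1.507);inrail()"
```

```text
time: 7.05
position: [0.534, -0.1678, 0.1713]
tool_rot: [3.138, -0.102, 0.007]
ft_force: [-0.0, 0.1, 0.3]
grip_width: 0.631
pot -0.09460094100848382 -0.6787217436193091
tape -0.2678037201689668 -0.6397837652742643
t 7.1 pos [ 0.533  -0.1676  0.1693] yaw -0.0648 F [-0.2 -0.1  0.6] q [ 0.76  0.2  -0.57  1.74  0.11  1.23 -1.47]
shift now [111.6 113.1  19.6] after turn [-113.3  111.5   19.3] turn [ 2.000e-03 -1.000e-03 -1.572e+00]
tcp in rail frame mm [-158.5 -386.8] z 0.1693012635759385
```

```bash

python3 -m inch '0 0 0 0 0 -0.145 30;0 0 0 0 0 -0.145 30;0 0 0 0 0 -0.145 30;0 0 0 0 0 -0.145 30;0 0 0 0 0 -0.145 30;0 0 0 0 0 -0.145 30;0 0 0 0 0 -0.145 30;0 0 0 0 0 -0.145 30;0 0 0 0 0 -0.145 30;0 0 0 0 0 -0.145 30;0 0 0 0 0 -0.12 30;0 0 0 0 0 0 30'
python3 -c "
from h import *
go(W(-.047,-.50,.15),1.507);inrail()"
```

```text
time: 8.3
position: [0.5259, -0.165, 0.153]
tool_rot: [-2.222, -2.2, 0.007]
ft_force: [-0.6, 0.2, -0.2]
grip_width: 0.299
t 8.3 pos [ 0.5259 -0.165   0.153 ] yaw 1.5608 F [-0.6  0.2 -0.2] q [ 0.92  0.24 -0.75  1.76  0.17  1.23  0.11]
shift now [-121.6  112.3    0.7] after turn [-115.4  118.7    3. ] turn [-0.013 -0.007  0.054]
tcp in rail frame mm [-165.7 -384.6] z 0.15301468719791847
```

```bash

python3 -m inch '-23 10 0 -0.013 -0.007 0.054 30;-24 10 0 0 0 0 30;-24 24 0 0 0 0 30;-24 24 0 0 0 0 30;-20 24 0 0 0 0 30;0 20 0 0 0 0 30;0 0 0 0 0 0 30'
python3 -c "
from h import *
cv2.imwrite('pics/h_wrist.png',cams.get_image('wrist')[:,:,::-1])
go(W(-.047,-.50,.03),1.507);inrail()"
```

```text
time: 9.0
position: [0.631, -0.2909, 0.1436]
tool_rot: [-2.312, -2.117, 0.008]
ft_force: [0.1, 0.9, -0.8]
grip_width: 0.299
t 9.05 pos [ 0.6293 -0.2917  0.1433] yaw 1.4825 F [-1.1 -0.4 -0.4] q [ 0.84  0.54 -0.64  1.4   0.33  1.32  0.1 ]
shift now [  4.7   8.5 113.3] after turn [  4.5   7.5 113.3] turn [-0.01   0.001 -0.025]
tcp in rail frame mm [ -54.5 -504.5] z 0.1433461251160085
```

View pics/h_wrist.png

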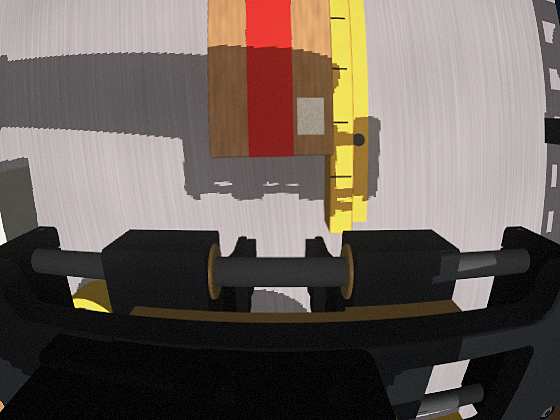

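```bash

python3 -m inch '0 0 25 -0.01 0 -0.025 30;0 0 25 0 0 0 30;0 0 25 0 0 0 30;0 0 20 0 0 0 30;0 0 8 0 0 0 30;0 0 0 0 0 0 30'
python3 -c "
from h import *
go(W(-.047,-.48,.025),1.507);inrail()"
```

```text
time: 9.65
position: [0.6233, -0.2894, 0.0361]
tool_rot: [-2.295, -2.142, 0.007]
ft_force: [-0.5, 0.4, -0.1]
grip_width: 0.301
t 9.65 pos [ 0.6233 -0.2894  0.0361] yaw 1.5018 F [-0.5  0.4 -0.1] q [ 0.84  0.62 -0.61  1.52  0.38  1.13  0.07]
shift now [22.7 13.5 11. ] after turn [22.6 13.6 11.1] turn [-0.005  0.002 -0.005]
tcp in rail frame mm [ -60.6 -502.6] z 0.03614057310091273
```

```bash

python3 -m inch '3 5 5 0 0 0 30;3 5 4 0 0 0 30;5 0 0 0 0 0 30;5 0 0 0 0 0 30;5 0 0 0 0 0 30;5 0 0 0 0 0 30;6 0 0 0 0 0 30;8 0 0 0 0 0 30;10 0 0 0 0 0 30;10 0 0 0 0 0 30;10 0 0 0 0 0 30'
python3 -c "
from h import *
cv2.imwrite('pics/i_wrist.png',cams.get_image('wrist')[:,:,::-1])
go(W(-.05,-.165,.025),1.507);inrail()"
```

```text
time: 10.75
position: [0.641, -0.2193, 0.0313]
tool_rot: [2.296, 2.134, -0.009]
ft_force: [-0.4, -2.8, 0.4]
grip_width: 0.299
t 10.8 pos [ 0.6414 -0.216   0.0313] yaw 1.5004 F [-0.3  0.8 -0. ] q [ 0.74  0.6  -0.63  1.56  0.39  1.1  -0.05]
shift now [263.2  -4.5   4.6] after turn [263.2  -2.8   6.3] turn [ 0.001  0.006 -0.007]
tcp in rail frame mm [ -47.2 -428.2] z 0.031336564707946275
```

View pics/i_wrist.png

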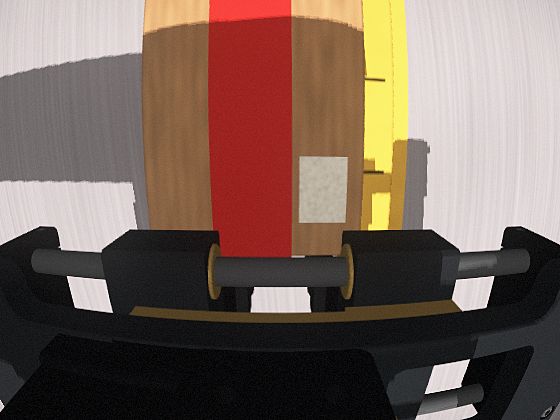

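```bash

python3 -m inch '6 0 2 0 0 0 30;10 0 2 0 0 0 30;10 0 0 0 0 0 30;10 0 0 0 0 0 30;10 0 0 0 0 0 30;10 0 0 0 0 0 30;10 0 0 0 0 0 30;10 0 0 0 0 0 30;10 0 0 0 0 0 30;10 0 0 0 0 0 30;10 0 0 0 0 0 30;10 0 0 0 0 0 30'
python3 -c "
from h import *
cv2.imwrite('pics/j_wrist.png',cams.get_image('wrist')[:,:,::-1])
go(W(-.05,-.165,.025),1.507);inrail()"
```

```text
time: 12.0
position: [0.6504, -0.094, 0.0273]
tool_rot: [2.294, 2.133, -0.011]
ft_force: [-0.7, -3.3, 1.7]
grip_width: 0.3
t 12.05 pos [ 0.6505 -0.0906  0.0273] yaw 1.5009 F [-0.5  0.5 -0. ] q [ 0.59  0.58 -0.66  1.62  0.4   1.08 -0.25]
shift now [137.4  -4.7   1.1] after turn [137.4  -3.9   2.3] turn [ 0.002  0.009 -0.006]
tcp in rail frame mm [ -46.1 -302.4] z 0.027321871763674486
```

View pics/j_wrist.png

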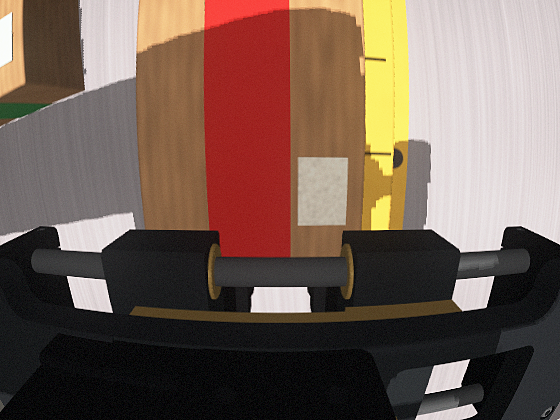

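Still along the rail, green carton clear to the left. Continue, slowing near the stop.

```bash

python3 -m inch '6 0 0 0 0 0 30;10 0 0 0 0 -0.006 30;10 0 0 0 0 0 30;10 0 0 0 0 0 30;10 0 0 0 0 0 30;10 0 0 0 0 0 30;10 0 0 0 0 0 30;10 0 0 0 0 0 30;10 0 0 0 0 0 30;10 0 0 0 0 0 30;7 0 0 0 0 0 30'
python3 -c "
from h import *
cv2.imwrite('pics/k_wrist.png',cams.get_image('wrist')[:,:,::-1])
go(W(-.05,-.165,.025),1.507);inrail()"
```

```text
time: 13.15
position: [0.6574, 0.0213, 0.026]
tool_rot: [2.286, 2.145, -0.008]
ft_force: [-0.3, -2.5, 2.7]
grip_width: 0.3
t 13.2 pos [0.6574 0.0232 0.026 ] yaw 1.5084 F [ 1.   0.6 -0.6] q [ 0.43  0.59 -0.68  1.61  0.41  1.09 -0.42]
shift now [23.4 -3.4  0.8] after turn [23.4 -3.4  1. ] turn [0.002 0.007 0.001]
tcp in rail frame mm [ -46.6 -188.4] z 0.025969455488485324
```

View pics/k_wrist.png

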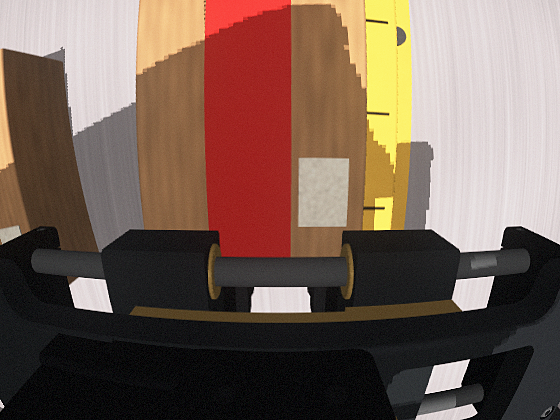

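```bash

python3 -m inch '5 0 0 0 0 0 30;5 0 0 0 0 0 30;5 0 0 0 0 0 30;4 0 0 0 0 0 30;3 0 0 0 0 0 30;3 0 0 0 0 0 30'
python3 -c "
from h import *
inrail()"
python3 -m inch '3 0 0 0 0 0 30;3 0 0 0 0 0 30;3 0 0 0 0 0 30'
python3 -c "
from h import *
inrail()"
```

```text
time: 13.8
position: [0.659, 0.048, 0.0256]
tool_rot: [2.287, 2.144, -0.009]
ft_force: [-0.8, -3.3, 2.1]
grip_width: 0.298
tcp in rail frame mm [ -46.5 -163.6] z 0.025607103887596017
time: 14.1
position: [0.6594, 0.0545, 0.0256]
tool_rot: [2.287, 2.141, -0.015]
ft_force: [-3.0, -10.1, 5.0]
grip_width: 0.297
tcp in rail frame mm [ -46.5 -157.1] z 0.025589206803204232
```

```bash

python3 -m inch '3 0 0 0 0 0 30;0 0 0 0 0 0 30;-5 0 0 0 0 0 30;-10 0 0 0 0 0 30;-20 0 0 0 0 0 30;0 0 -30 0 0 0 30;0 0 -40 0 0 0 30;0 0 -40 0 0 0 30;-30 0 -30 0 0 0 30;-40 0 0 0 0 0 30;-40 0 0 0 0 0 30;-40 0 0 0 0 0 30;0 0 0 0 0 0 30'
python3 -c "
from h import *
cv2.imwrite('pics/l_wrist.png',cams.get_image('wrist')[:,:,::-1])
im=cams.get_image('top');cv2.imwrite('pics/l_top0.png',im[:,:,::-1]);cv2.imwrite('pics/l_top.png',cv2.resize(im[140:330,120:420,::-1],None,fx=2.6,fy=2.6,interpolation=cv2.INTER_CUBIC))
inrail()"
```

```text
time: 15.4
position: [0.6458, -0.1271, 0.1692]
tool_rot: [-2.283, -2.158, 0.009]
ft_force: [-0.4, -0.0, -1.0]
grip_width: 0.299
tcp in rail frame mm [ -48.5 -331.4] z 0.1694572043772016
```

View pics/l_top.png

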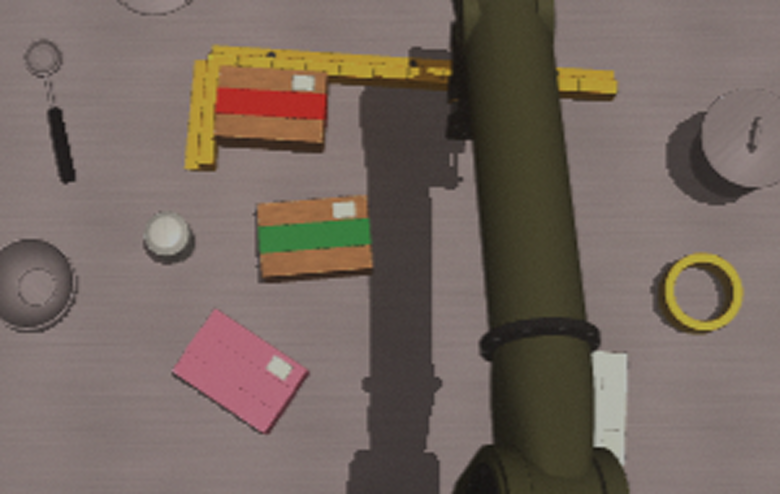

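View pics/l_wrist.png

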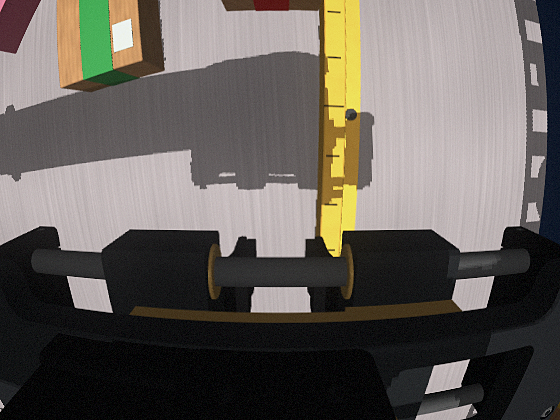

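```bash
cat > m.py <<'E'
from h import *
import sys
im=cv2.imread(sys.argv[1])[:,:,::-1].copy()
h=cv2.cvtColor(im,cv2.COLOR_RGB2HSV)
m=cv2.inRange(h,(0,120,70),(16,255,255))|cv2.inRange(h,(170,120,70),(180,255,255))
red=cv2.inRange(h,(0,200,80),(4,255,255))|cv2.inRange(h,(174,200,80),(180,255,255))
O,ex,ey,_=rail()
def rep(nm,mask):
    for c in cv2.findContours(mask,0,1)[0]:
        if cv2.contourArea(c)<150: continue
        b=cv2.minAreaRect(c);w=ray("top",cv2.boxPoints(b),.06)[:,:2]-O;w=np.c_[w@ex,w@ey]
        if abs(w).max()>.3: continue
        e=max([w[1]-w[0],w[2]-w[1]],key=np.linalg.norm);e=e*np.sign(e[1])
        print(nm,"ctr mm",np.round(w.mean(0)*1000,1),"angle",round(float(np.arctan2(-e[0],e[1])),3),"sides",np.round([np.linalg.norm(w[1]-w[0]),np.linalg.norm(w[2]-w[1])],3))
rep("red",red)
rep("brown+red",cv2.morphologyEx(m,cv2.MORPH_CLOSE,np.ones((5,5))))
E
python3 m.py pics/l_top0.png; python3 -c "
import cv2;im=cv2.imread('pics/l_top0.png')
h=cv2.cvtColor(im,40);print(h[160:200,225].tolist())
cv2.imwrite('pics/l_zoom.png',cv2.resize(im[150:210,185:260],None,fx=10,fy=10,interpolation=cv2.INTER_NEAREST))"
```

```text
red ctr mm [-59.5 -90.2] angle 0.001 sides [0.03  0.105]
brown+red ctr mm [-261.4 -148.4] angle 0.149 sides [0.138 0.029]
brown+red ctr mm [-197.  -138.9] angle 0.147 sides [0.139 0.028]
brown+red ctr mm [ -66.  -101.2] angle 0.001 sides [0.105 0.2  ]
[[20, 134, 105], [19, 59, 69], [23, 169, 157], [23, 177, 170], [24, 175, 165], [24, 176, 164], [19, 160, 159], [13, 143, 159], [13, 143, 161], [13, 140, 158], [13, 140, 153], [13, 141, 150], [13, 141, 152], [13, 141, 152], [13, 144, 159], [1, 197, 177], [1, 198, 175], [1, 201, 175], [1, 198, 175], [1, 199, 176], [1, 201, 174], [1, 198, 175], [1, 202, 173], [1, 195, 175], [2, 190, 149], [13, 141, 155], [14, 142, 156], [14, 142, 163], [13, 142, 163], [13, 144, 158], [13, 141, 155], [13, 140, 151], [13, 143, 155], [12, 140, 118], [13, 121, 55], [12, 112, 59], [12, 112, 57], [13, 88, 67], [5, 36, 136], [6, 35, 139]]
```

View pics/l_zoom.png

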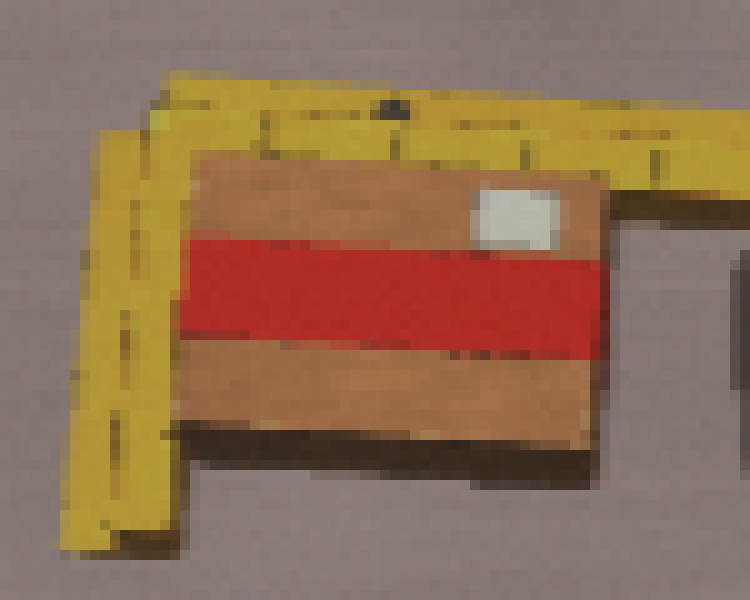

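```bash
sed -i 's/w=ray("top",np.array(P),0)/w=ray("top",np.array(P),.04)/' h.py
cat > m2.py <<'E'
from h import *
import sys
im=cv2.imread(sys.argv[1])[:,:,::-1].copy()
h=cv2.cvtColor(im,cv2.COLOR_RGB2HSV)
m=cv2.inRange(h,(0,120,90),(16,255,255))|cv2.inRange(h,(170,120,90),(180,255,255))
m[:150]=0;m[205:]=0;m[:,:195]=0;m[:,260:]=0
m=cv2.morphologyEx(m,cv2.MORPH_CLOSE,np.ones((7,7)))
c=max(cv2.findContours(m,0,1)[0],key=cv2.contourArea)
O,ex,ey,d2=rail();print("corner",O,ey,d2)
b=cv2.minAreaRect(c);print("px",np.round(b[0],1),np.round(b[1],1))
w=ray("top",cv2.boxPoints(b),.06)[:,:2]-O;w=np.c_[w@ex,w@ey]
print("box mm",np.round(w*1000,1).tolist(),"ctr",np.round(w.mean(0)*1000,1))
E
python3 m2.py pics/l_top0.png
```

```text
corner [0.70402291 0.20331664] [0.06392702 0.99795455] [ 0.99807    -0.06209862]
px [223.7 179.6] [43.2 27.1]
box mm [[-96.2, 2.7], [-2.4, 5.3], [-2.2, -140.3], [-96.0, -141.5]] ctr [-49.2 -68.5]
```

```bash
python3 - <<'E'
from h import *
im=cams.get_image('side');cv2.imwrite('pics/n_side0.png',im[:,:,::-1])
cv2.imwrite('pics/n_side.png',cv2.resize(im[150:280,150:310,::-1],None,fx=4.6,fy=4.6,interpolation=cv2.INTER_NEAREST))
a=cv2.imread('pics/a_top.png');b=cv2.imread('pics/l_top0.png')
d=cv2.absdiff(a,b).max(2)
for n,(u0,u1,v0,v1) in dict(green=(210,270,210,255),bowl=(105,155,225,275),shaker=(172,198,218,246),spoon=(125,152,150,215),pot=(395,435,170,220),tape=(370,412,232,272)).items(): print(n,(d[v0:v1,u0:u1]>40).sum())
E
```

```text
green 329
bowl 0
shaker 0
spoon 0
pot 0
tape 0
```

View pics/n_side.png

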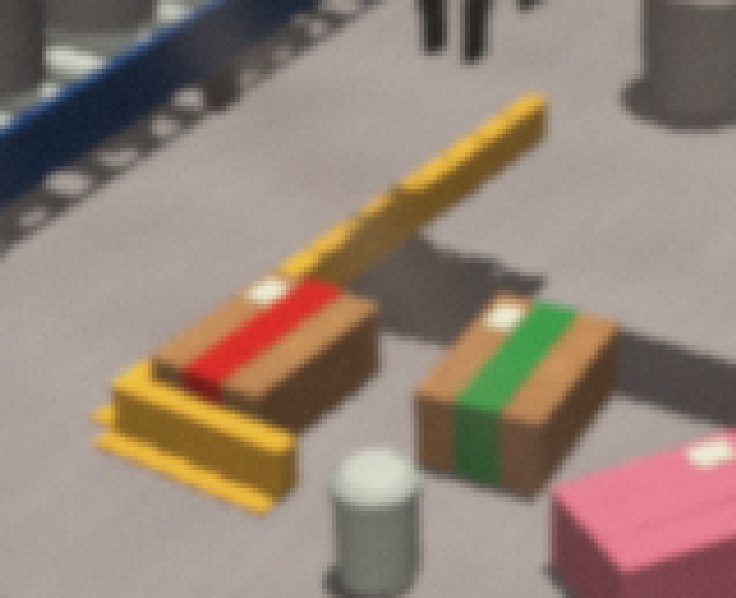

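```bash

python3 -m inch '30 -10 -10 0 0 0 30;40 -10 -10 0 0 0 30;40 -10 -10 0 0 0 30;30 0 -5 0 0 0 30;0 0 0 0 0 0 30'
python3 - <<'E'
from h import *
inrail()
cv2.imwrite('pics/o_wrist.png',cams.get_image('wrist')[:,:,::-1])
for f in('a_top','l_top0'):
    im=cv2.imread(f'pics/{f}.png')[:,:,::-1].copy()
    c=comps("top",im,(50,100,50),(85,255,255))[0];print(f,[np.round(cv2.minAreaRect(x)[0],1) for x in c])
E
```

```text
time: 16.05
position: [0.6199, 0.04, 0.2049]
tool_rot: [-2.251, -2.177, -0.004]
ft_force: [-0.8, 1.2, 0.3]
grip_width: 0.299
tcp in rail frame mm [ -73.6 -168.3] z 0.20491176627219754
a_top [array([240.5, 230.2])]
l_top0 [array([240.6, 230.2])]
```

View pics/o_wrist.png

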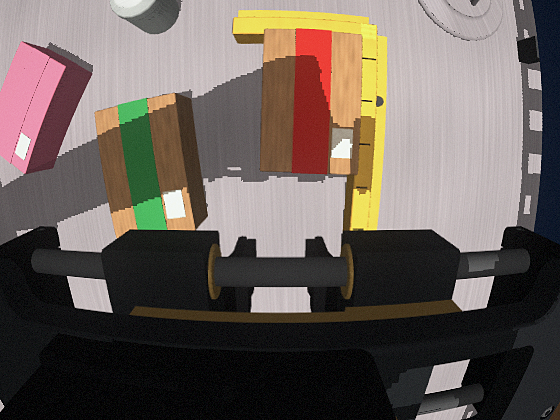

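```bash
python3 - <<'E'
from h import *
im=cv2.imread('pics/o_wrist.png')
cv2.imwrite('pics/o_zoom.png',cv2.resize(im[5:235,225:395],None,fx=3.4,fy=2.6,interpolation=cv2.INTER_NEAREST))
h=cv2.cvtColor(im,cv2.COLOR_BGR2HSV)
i=cams.camera_info('wrist');K=i['intrinsics'];s=get_state()
T=np.eye(4);T[:3,:3]=R.from_rotvec(s['tool_rot']).as_matrix();T[:3,3]=s['position'];C=T@i['mount']
def wray(uv,z):
    d=(np.array(uv,float)-K[:2,2]);r=np.linalg.norm(d);th=r/K[0,0]
    v=C[:3,:3]@np.r_[d/r*np.sin(th),np.cos(th)];return C[:3,3]+v*(z-C[2,3])/v[2]
O,ex,ey,_=rail()
def f(uv,z): p=wray(uv,z)[:2]-O;return np.round([1000*p@ex,1000*p@ey],1)
for v in (60,90,120,160,165,200,215): print(v,[tuple(x) for x in h[v,335:372:1].tolist()][::1] if v in(90,200) else '')
for nm,uv,z in(("carton NL",(261,171),.06),("carton NR",(355,174),.06),("carton FL",(266,29),.06),("carton FR",(362,33),.06),("rail top inner",(349,195),.04),("rail top inner",(346,225),.04)): print(nm,f(uv,z))
E
```

```text
60 
90 [(15, 124, 226), (14, 128, 221), (15, 126, 215), (15, 129, 218), (16, 124, 228), (17, 120, 233), (16, 117, 236), (15, 121, 230), (15, 132, 223), (15, 128, 222), (15, 128, 216), (15, 125, 218), (15, 130, 218), (16, 122, 228), (15, 124, 229), (15, 120, 231), (16, 120, 231), (15, 125, 227), (15, 128, 225), (16, 121, 229), (16, 124, 230), (16, 125, 226), (15, 126, 220), (15, 125, 223), (15, 130, 224), (14, 126, 219), (18, 150, 197), (28, 160, 247), (28, 157, 242), (28, 157, 240), (28, 159, 240), (28, 157, 240), (28, 157, 241), (28, 155, 242), (27, 156, 241), (28, 156, 241), (27, 155, 242)]
120 
160 
165 
200 [(175, 14, 201), (173, 12, 198), (3, 13, 201), (0, 13, 201), (170, 16, 197), (4, 9, 200), (5, 14, 206), (0, 10, 203), (174, 13, 194), (167, 12, 199), (17, 179, 77), (19, 170, 87), (19, 154, 93), (18, 158, 89), (18, 145, 95), (18, 140, 91), (17, 154, 76), (18, 178, 196), (24, 167, 248), (28, 154, 243), (27, 158, 241), (27, 156, 242), (27, 154, 241), (27, 157, 242), (27, 159, 241), (27, 157, 240), (27, 152, 243), (27, 157, 240), (27, 158, 240), (27, 155, 242), (27, 160, 241), (27, 155, 240), (27, 155, 242), (27, 157, 241), (25, 162, 237), (25, 166, 238), (27, 160, 240)]
215 
carton NL [ -93.1 -142.4]
carton NR [  -2.8 -142.2]
carton FL [-92.   -4.7]
carton FR [-0.1 -2.9]
rail top inner [  -3.  -166.6]
rail top inner [  -3.8 -198.9]
```

View pics/o_zoom.png

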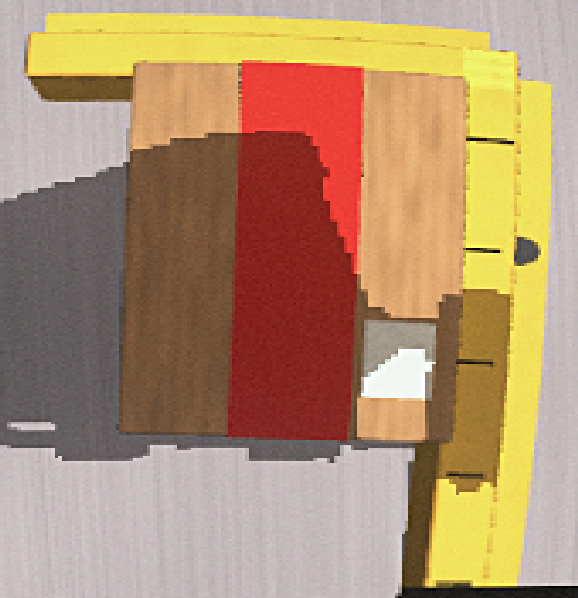

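```bash
python3 - <<'E'
from h import *
i=cams.camera_info('wrist');K=i['intrinsics'];s=get_state()
T=np.eye(4);T[:3,:3]=R.from_rotvec(s['tool_rot']).as_matrix();T[:3,3]=s['position'];C=T@i['mount']
def wray(uv,z):
    d=(np.array(uv,float)-K[:2,2]);r=np.linalg.norm(d);th=r/K[0,0]
    v=C[:3,:3]@np.r_[d/r*np.sin(th),np.cos(th)];return C[:3,3]+v*(z-C[2,3])/v[2]
O,ex,ey,_=rail()
def f(uv,z): p=wray(uv,z)[:2]-O;return np.round([1000*p@ex,1000*p@ey],1)
print(f((352.3,200),.04),f((245,34),.04),f((258,35),.04),"carton",f((265,29),.06),f((362,34),.06),f((260.5,171.5),.06),f((357.5,174.5),.06))
E
```

```text
[   0.9 -171.8] [-114.2   -3.5] [-101.    -4.7] carton [-93.   -4.7] [-0.1 -4. ] [ -93.5 -142.9] [  -0.3 -142.5]
```

Wrist view puts the gap between carton and both rails at about 1 mm or less, and the hand is clear. Handing in.

```bash
python3 -m inch '0 0 0 0 0 0 30;0 0 0 0 0 0 30'; python3 -c "
from bench import job
print(job.close_job())"
```

```text
time: 16.3
position: [0.6195, 0.038, 0.2037]
tool_rot: [-2.251, -2.177, 0.0]
ft_force: [-0.8, 0.0, 0.3]
grip_width: 0.299
the job is handed in; nothing more can be done
None
```

I pushed the red-taped carton into the corner and handed the job in at about 16 s. I pushed its long side square onto the long rail with the open fingers. Then I slid it along the rail by its end until the force rose to about 10 N at the short stop, and lifted the hand clear.

**Final position:**
- **Top camera:** the carton's centre is at about (-49, -69 to -71) mm in the rail frame, against a home of (-47.5, -70) mm.
- **Wrist camera:** the gaps to the rail and to the stop are both about 1 mm or less, and the carton is square within about 0.01 rad.
- **Disagreement:** taken absolutely in the rail frame, the wrist view puts the carton's centre about 3–4 mm further from the stop, at about -73.5 mm. It puts the stop's face about 4 mm off in the same direction, so I took this as an offset in the view and not a real gap.

**Bystanders:** in the top view the green carton's tape moved by 0.1 px or less. The pot, tape roll, shaker, bowl and spoon showed no change. The crop around the green carton did differ, which I put down to the arm's shadow.

**Mistake along the way:** my first estimate of the corner was about 12 mm off, because I cast the rail's top edge onto the bench plane. I found and corrected it before the final checks. The pushes ended on contact, so the placing did not depend on it.

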